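# Set the test stand's gas selector to the green supply

## Task

The pressure regulators are to be tested on the green supply: push the selector's lever through its gate, along the channels, until it is fully home in the slot marked by the green disc, and never run it home in another colour's slot on the way. Only push against the side of the knob or stem with the outside of the fingers, never taking the lever between them; leave everything else on the bench where it stands, and finish with the lever left in the green slot.

Things in the scene. Friction and masses are not known exactly. Their poses are not given: they have to be found in the camera images.
- selector: gas selector, fixed to the bench: blue case with an aluminium gate plate on top, 170 mm (its x) by 130 mm (its y), plate top 115 mm above the bench; origin under its centre at bench height. The lever's pivot is 15 mm above the origin, inside the case
- gate (a point): centre of the gate, on the plate's top. The black opening is a double H: three slots along the selector's x at y = -34, 0 and +34 mm, each 16 mm wide, from x = -41 to +41 mm, joined at x = 0 by one 16 mm wide cross channel along y. The tongues between the slots have round ends
- sel_along (a joint): lean of the lever along the selector's x, rad: 0 upright (in the cross channel), positive to +x, about +-0.335 at the slot ends. It starts anywhere in the middle slot. The lever keeps its place by friction; about 1.5 to 3 N at the knob moves it
- sel_across (a joint): lean of the lever along the selector's y, rad: 0 in the middle slot, about +0.33 (0.31 to 0.345) in the slots at +y, about -0.33 in those at -y
- knob (a point): centre of the white ball knob, 32 mm across, on the lever's end, 165 mm from the pivot (180 mm above the bench when upright, about 160 mm in the outer slots, where it is about 54 mm in x and 53 mm in y from the selector's centre). Its axes turn with the lever
- neck (a point): point on the lever's axis 100 mm from the pivot, about where the 12 mm steel stem passes through the gate plate; at x = about +-33 mm of the selector when fully home in a slot
- disc_green: green disc, 24 mm across, 3 mm high, fixed on the gate plate beyond the outer end of its slot, 68 mm in x and 34 mm in y from the selector's centre: it marks the wanted slot. The four colours change places from run to run, one at each outer slot (the middle slot has none)
- disc_blue: blue disc of the same size and placing, marking the blue supply's slot: not wanted
- disc_yellow: yellow disc of the same size and placing, marking the yellow supply's slot: not wanted
- disc_red: red disc of the same size and placing, marking the red supply's slot: not wanted
- reg_a_mid (a point): pressure regulator to leave alone: steel body, black knob on top, round black gauge (50 mm) at one side; about 140 x 50 mm, 99 mm high; point 50 mm above its foot
- reg_b_mid (a point): a second such regulator on the other side of the selector, to leave alone; point 50 mm above its foot
- driver: screwdriver with red handle lying behind the selector, to leave alone, about 0.2 m long, lying flat; origin at its underside
- elbow: small white plastic pipe elbow, about 55 x 40 x 22 mm, to leave alone; origin at its underside
- tub: clear tub of white fittings, 150 x 110 x 65 mm, to leave alone; origin under its centre
- carton: small green and brown carton, 70 x 50 x 85 mm (105 with its flap), to leave alone; origin under its centre
- drill: red and black cordless drill standing on its battery, about 230 mm long, 205 mm high, to leave alone; origin under its battery
There are look-alikes about, which are no part of the job. Leave any brown look-alike of the selector alone.

How it is judged (in metres and radians):
At the end, for the whole second after the job is handed in: The lever rests in the green disc's slot, its neck within 42 mm of the disc's centre seen from above (35 to 36 mm when fully home, so within about 6 mm of the slot's end) (horizontal distance between neck and disc_green below 0.042 m and velocity of joint sel_along between -0.05 and 0.05 rad/s and velocity of joint sel_across between -0.05 and 0.05 rad/s); the robot touches nothing.
It fails at once if the lever is run home in the blue, yellow or red disc's slot (neck within 42 mm of that disc) (horizontal distance between neck and disc_blue below 0.042 m or horizontal distance between neck and disc_yellow below 0.042 m or horizontal distance between neck and disc_red below 0.042 m).
It fails at once if the lever is taken between the fingers (they touch it while the grasp point lies at the knob, within 10 mm of its axis) (contact force between the fingers and sel_across above 0.5 N and horizontal distance between the grasp point and knob below 0.01 m and distance between the grasp point and knob below 0.05 m).
It fails at once if one of the loose things on the bench (regulators, screwdriver, elbow, tub, carton, drill) is lifted or moved by more than 15 mm (distance of any of reg_a_mid, reg_b_mid, driver, elbow, tub, carton, drill from where it was at the start of the episode above 0.015 m).
It also fails if it takes over 45 s, if anything falls off the work surface, if the arm or the gripper's body presses on something with over 40 N, if the wrist force passes 120 N, or if a joint passes its speed limit or range.

## Robot

A 7-joint arm with a two-finger parallel gripper is mounted at the origin on the work surface. World frame = base frame: x ahead of the robot, y to its left, z up, the work surface at z = 0. Lengths are in m, angles in degrees, forces in N, time in s.
With the tool pointing down it reaches from about 0.35 to 0.775 m from the base axis. Payload 3.1 kg.
Tool frame: the origin (TCP) lies on the centre line of the jaws, within the pads' length; the fingertips stand 17 mm ahead of it and the grasp point (between the pads) lies 2 mm behind it (robot.tip_reach is the distance from the TCP to the fingertips, in m); z points along the fingers, y is the line along which they close (so a half turn about z gives the same grasp; the last joint's range is limited). The gripper opens to 85 mm and grips with 20 to 120 N. Pads are 22 mm wide; open, the fingers measure 114 mm over their backs; the gripper's body (76 mm by 85 mm) begins 54 mm behind the grasp point. The pads swing forward as they close: fully open they stand 13 mm farther back than shut.
Start: joints at [68.772, 17.813, 0.802, 86.603, -0.252, 75.585, -1.558], TCP at [0.178, -0.521, 0.248] pointing down, gripper open.
Joint ranges: [-154.91, 154.91], [-16.99, 109.72], [-72.82, 74.43], [7.12, 147.25], [-82.49, 262.49], [11.32, 116.49], [-174.64, 174.64]. Speed limits (degrees/s): [159.86, 159.86, 180, 180, 180, 180, 180].

## Interface

Orientations are given as [roll, pitch, yaw] about the fixed x, y, z axes, in that order (R = Rz(yaw) Ry(pitch) Rx(roll)).
In Python, from station import robot, fingers, vision, workorder, recognise gives the robot as it stands. Calls block until the motion is done:
- robot.move_to(position, orientation): joint-space move of the TCP to a pose.
- robot.line_to(position, orientation=None, velocity=0.15, f_stop=None): straight line of the TCP; orientation=None keeps the orientation; velocity is the mean speed in m/s. With f_stop (N) it stops when the force on the tool has changed by that much, and returns True; else False.
- robot.move_j(angles): joint-space move.
- fingers.gripper_to(opening, force=None): opening from 0.0 (shut) to 1.0 (fully open); force is the grip in N (None keeps the last); returns when the fingers have stopped.
- robot.pause(seconds).
- robot.inverse_kinematics(position, orientation): joint angles nearest the present ones, or None.
- vision.grab_frame(name): name is "scene" or "top" or "wrist"; returns the picture (400x640x3 uint8, red, green, blue); there is no depth.
- vision.calibration(name): a dict with "mtx" (3x3 intrinsics, pixels), "extrinsics" (4x4, takes a point from world to camera coordinates); the wrist camera has in their place "T_tool_cam" (4x4, takes a point from camera to tool coordinates, whose origin is the TCP and whose axes are the flange's). Camera axes: x right, y up, looking along -z (the intrinsics and any distortion apply to the point x, -y, -z); pixel columns grow to the right and rows downward; lengths in m; the calibration is good to about 2 mm. A picture is of the moment at which its call begins: read the wrist's pose just before it. calibration takes no time and is no camera call.
A pose or a line that the arm cannot do raises robot.PlanningError and nothing moves.
- workorder.close_job(): hands the job in; it is judged then, once.
Trained networks look in the newest picture that a camera, given by its name, has taken for a name from the list of things; names that differ only in an ending like _2 or _b are one class to them, and where a whole thing is asked for, a point or a joint stands for the part that bears it (a point fixed in the world has none). Each returns a list of dicts, best first, with "p" (0 to 1); they miss things now and then, are a little off and sometimes report something else, mostly with a low value. They report only what shows in the picture. A call takes as long as a camera call. They do not tell look-alikes from the thing itself.
- recognise(label, camera): "rect" ([centre column, centre row, width, height] in pixels, round what is visible of it).
Readings, each from a call of its own:
- robot.current_time_s(): time.
- robot.current_joint_positions(): joint angles.
- robot.current_dq(): joint speeds.
- robot.current_joint_torque(): joint torques, N m.
- robot.current_tool_pos(): TCP position.
- robot.current_eef_rot(): TCP orientation.
- robot.current_contact_force(): force on the tool from outside, world axes, zero at the start.
- robot.current_torque(): the same for the moment, N m.
- robot.current_finger_gap(): opening from 0.0 (shut) to 1.0 (fully open).
- robot.current_gripper_force(): force on a finger pad.
Only numpy, scipy, OpenCV 4.12 (cv2) and the standard library are available. Lean on these libraries where they do the work, as an engineer would, in place of code of your own. Each camera call takes 0.05 s, during which the arm holds its last target. There are 200 camera calls.

## Working session

There is one attempt and no reset: what is moved stays moved. The work goes in short steps, each a Python script; the robot and the scene stay as the last script left them, time stands still between calls to the robot, and variables do not carry over. Pictures are saved under pics/ and viewed, at most 10 in all, crops included, and the job is handed in when it is done.

```bash
mkdir -p pics; ls; python3 - <<'E'
from station import robot, fingers, vision, recognise
import cv2
for n in("scene","top"):
    im=vision.grab_frame(n); cv2.imwrite(f"pics/{n}0.png",im[...,::-1])
    c=vision.calibration(n); print(n,c)
    for l in("selector","knob","disc_green","disc_blue","disc_yellow","disc_red"):
        print(l,[(r["rect"],round(r["p"],2)) for r in recognise(l,n)[:3]])
print(robot.current_time_s())
E
```

```text
pics
scene {'mtx': array([[464.38746275,   0.        , 317.28638847],
       [  0.        , 464.38746275, 197.33363366],
       [  0.        ,   0.        ,   1.        ]]), 'extrinsics': array([[ 0.83177062,  0.55508166,  0.00647935, -0.43347295],
       [-0.4340399 ,  0.64302855,  0.63097041,  0.16909426],
       [ 0.34607369, -0.52763495,  0.77577984, -1.46874658],
       [ 0.        ,  0.        ,  0.        ,  1.        ]])}
selector [([219.3, 209.6, 83.1, 82.7], 0.86), ([315.9, 228.5, 88.1, 92.0], 0.6), ([174.2, 322.0, 99.3, 85.6], 0.51)]
knob [([305.9, 202.0, 14.5, 29.6], 0.52), ([214.1, 183.6, 11.7, 31.1], 0.5), ([306.4, 199.9, 16.5, 33.1], 0.18)]
disc_green [([288.5, 208.2, 9.7, 6.7], 0.41)]
disc_blue [([316.7, 231.4, 84.4, 88.9], 0.49), ([346.1, 223.7, 8.4, 6.7], 0.46)]
disc_yellow [([305.9, 201.1, 14.5, 35.4], 0.43)]
disc_red [([325.0, 238.3, 10.3, 7.6], 0.52)]
top {'mtx': array([[373.44491869,   0.        , 320.51843777],
       [  0.        , 373.44491869, 204.84157629],
       [  0.        ,   0.        ,   1.        ]]), 'extrinsics': array([[-0.01612544, -0.99972559,  0.01699171, -0.02237164],
       [ 0.9934051 , -0.0140895 ,  0.11378836, -0.51241183],
       [-0.11351773,  0.01871454,  0.9933597 , -1.10652949],
       [ 0.        ,  0.        ,  0.        ,  1.        ]])}
selector [([364.1, 270.4, 52.5, 71.8], 0.68), ([335.1, 186.8, 52.6, 66.9], 0.66)]
knob [([369.8, 275.0, 8.4, 19.6], 0.66), ([331.6, 192.7, 14.5, 9.6], 0.61)]
disc_green [([341.2, 210.1, 5.5, 15.0], 0.43)]
disc_blue [([325.9, 159.3, 7.6, 10.6], 0.54)]
disc_yellow [([319.6, 204.2, 8.2, 8.6], 0.6)]
disc_red [([349.9, 163.8, 12.5, 10.5], 0.49)]
0.7
```

View pics/top0.png

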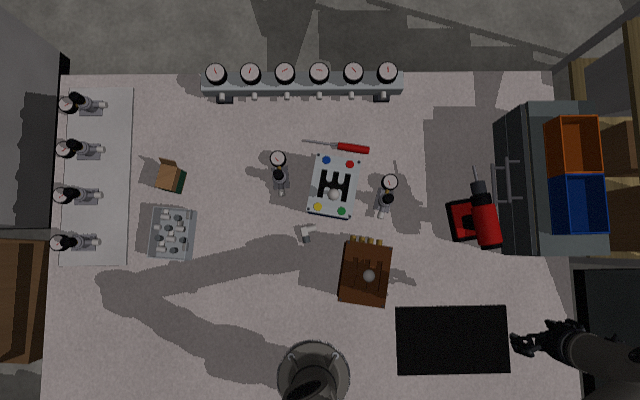

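View pics/scene0.png

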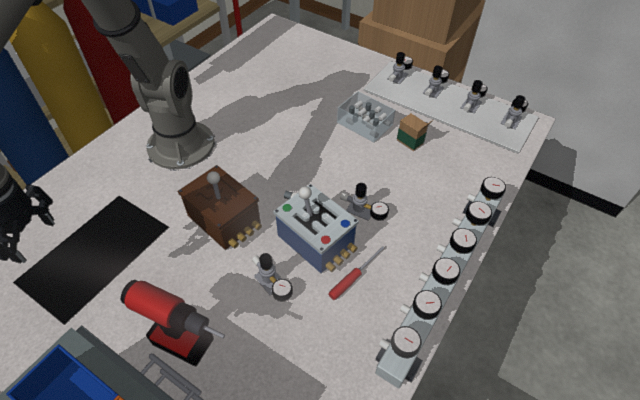

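The top view shows the real selector (blue case, white plate) at about (333,186). Its discs are blue (326,160), red (350,164), yellow (318,206) and green (341,211), with the knob near (333,194). The brown unit at (365,272) is the look-alike. Next I'll fit the selector's pose from the discs.

```bash
cat > h.py <<'E'
import numpy as np, cv2
from station import robot, fingers, vision, recognise
from scipy.optimize import least_squares
def ray(name,uv):
    c=vision.calibration(name);K=c["mtx"];E=c["extrinsics"]
    d=np.array([(uv[0]-K[0,2])/K[0,0],-(uv[1]-K[1,2])/K[1,1],-1.])
    R=E[:3,:3];return -R.T@E[:3,3], R.T@d
def at_z(name,uv,z):
    o,d=ray(name,uv);return o+d*(z-o[2])/d[2]
def proj(name,p):
    c=vision.calibration(name);q=c["extrinsics"]@np.append(p,1);K=c["mtx"]
    return np.array([K[0,2]-K[0,0]*q[0]/q[2],K[1,2]+K[1,1]*q[1]/q[2]])
def blob(im,uv,cond,r=8):
    u,v=map(int,np.round(uv));s=im[v-r:v+r+1,u-r:u+r+1].astype(int)
    m=cond(s[...,0],s[...,1],s[...,2]);ys,xs=np.nonzero(m)
    return np.array([xs.mean()+u-r,ys.mean()+v-r]),len(xs)
C=dict(blue=lambda r,g,b:(b>r+50)&(b>g+25),red=lambda r,g,b:(r>g+60)&(r>b+60),
 yellow=lambda r,g,b:(r>b+60)&(g>b+50),green=lambda r,g,b:(g>r+40)&(g>b+25))
M=dict(blue=(68,34),red=(68,-34),yellow=(-68,34),green=(-68,-34))
def knob_fit(obs,sel):  # obs {cam:uv}; lever angles (along, across)
    x0,y0,th=sel
    def k(a):
        n=np.array([np.tan(a[0]),np.tan(a[1]),1]);n/=np.linalg.norm(n);p=.165*n
        c,s=np.cos(th),np.sin(th)
        return np.array([x0+c*p[0]-s*p[1],y0+s*p[0]+c*p[1],.015+p[2]])
    f=lambda a:np.concatenate([proj(n,k(a))-uv for n,uv in obs.items()])
    s=least_squares(f,[0,0]);return s.x,k(s.x),s.fun
E
python3 - <<'E'
from h import *
G=dict(top=dict(blue=(326,160),red=(350,164),yellow=(318,206),green=(341,211)),
 scene=dict(blue=(346,224),red=(325,239),green=(288,208)))
ims={n:cv2.imread(f"pics/{n}0.png")[...,::-1] for n in G}
for n in G:
  pts=[];mm=[]
  for c,uv in G[n].items():
    b,k=blob(ims[n],uv,C[c],7);p=at_z(n,b,.1175);pts.append(p[:2]);mm.append(np.array(M[c])/1e3);print(n,c,b.round(1),k,p.round(4))
  pts=np.array(pts);mm=np.array(mm)
  f=lambda s:(mm@np.array([[np.cos(s[2]),np.sin(s[2])],[-np.sin(s[2]),np.cos(s[2])]])+s[:2]-pts).ravel()
  s=least_squares(f,[.5,-.05,0]);print(n,s.x.round(4),(s.fun*1e3).round(1))
a=cv2.resize(ims["top"][140:230,290:380],(540,540),interpolation=cv2.INTER_CUBIC)
cv2.imwrite("pics/crop_top.png",a[...,::-1])
E
```

```text
top blue [326.  159.8] 44 [ 0.6308 -0.0461  0.1175]
top red [349.5 163.9] 46 [ 0.6181 -0.1128  0.1175]
top yellow [317.5 206.4] 50 [ 0.4977 -0.0198  0.1175]
top green [341.3 210.7] 47 [ 0.4846 -0.0863  0.1175]
top [ 0.5578 -0.0663 -0.1945] [ 0.3  0.  -0.1  0.  -0.1  0.1 -0.1 -0.2]
scene blue [344.7 223. ] 55 [ 0.633  -0.0483  0.1175]
scene red [325.1 239.4] 56 [ 0.6196 -0.1154  0.1175]
scene green [286.5 207.1] 47 [ 0.4862 -0.0881  0.1175]
scene [ 0.5597 -0.0683 -0.2002] [ 0.  -0.2 -0.   0.2  0.  -0. ]
```

View pics/crop_top.png

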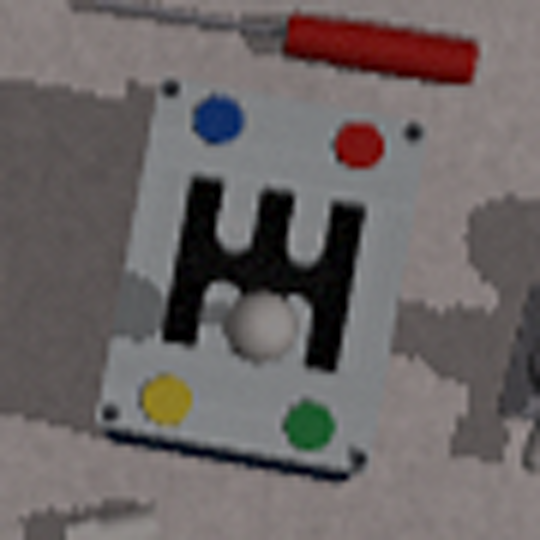

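```bash
cat >> h.py <<'E'
SEL=np.array([.5588,-.0673,-.197])
def W(x,y,z):  # selector mm -> world, z of fingertips in mm -> TCP
    c,s=np.cos(SEL[2]),np.sin(SEL[2]);x,y=x/1e3,y/1e3
    return [SEL[0]+c*x-s*y,SEL[1]+s*x+c*y,z/1e3+robot.tip_reach]
def look():
    obs={}
    for n in("top","scene"):
        im=vision.grab_frame(n);g=im.astype(int)
        r=[q for q in recognise("knob",n)]
        obs[n]=(im,r)
    return obs
def S():  # tool in selector frame, mm
    p=np.array(robot.current_tool_pos());c,s=np.cos(SEL[2]),np.sin(SEL[2]);d=p[:2]-SEL[:2]
    return (np.array([c*d[0]+s*d[1],-s*d[0]+c*d[1],p[2]-robot.tip_reach])*1e3).round(1),np.round(robot.current_contact_force(),1),round(robot.current_time_s(),2)
E
python3 - <<'E'
from h import *
a,k,f=knob_fit({"top":np.array([333.4,193.9])},SEL);print(a.round(3),k.round(4),f.round(2), proj("scene",k))
print(robot.tip_reach,robot.current_eef_rot(),S())
yaw=np.degrees(SEL[2])
q0=np.array(robot.current_joint_positions())
for y in(yaw,yaw+180,yaw+90,yaw-90):
    q=robot.inverse_kinematics(W(-80,0,250),[180,0,y]);print(y,None if q is None else np.round(q,0))
E
```

```text
[-0.215 -0.01 ] [ 0.524  -0.0621  0.1762] [ 0. -0.] [304.43995931 191.96593495]
0.017 [1.79993078e+02 1.55250387e-03 1.88457861e+01] (array([-285.1, -519.1,  231.4]), array([ 0.2, -0.3,  0.9]), 0.7)
-11.287268564077218 [  29.   11.  -29.   94.    6.   76. -102.]
168.7127314359228 [ 38.  13. -40.  93.   9.  77.  75.]
78.71273143592278 [ 36.  12. -38.  94.   8.  77. -14.]
-101.28726856407722 [ 53.  18. -62.  93.  16.  78. 158.]
```

```bash
python3 - <<'E'
from h import *
O=[180,0,np.degrees(SEL[2])+90]
fingers.gripper_to(0.0)
p=robot.current_tool_pos();robot.line_to([p[0],p[1],.33],velocity=.25);print(S())
robot.move_to(W(-90,0,240),O);print(S())
robot.line_to(W(-90,0,145),velocity=.2);print(S())
print(robot.line_to(W(-33,0,145),velocity=.06,f_stop=15),S())
im=vision.grab_frame("top");cv2.imwrite("pics/t1.png",cv2.resize(im[130:230,280:380],(500,500))[...,::-1])
im=vision.grab_frame("scene");cv2.imwrite("pics/s1.png",cv2.resize(im[150:270,240:380],(700,600))[...,::-1])
print([(r["rect"],r["p"]) for r in recognise("knob","scene")],S())
E
python3 -c "
import cv2,numpy as np
cv2.imwrite('pics/c1.png',np.hstack([cv2.resize(cv2.imread('pics/t1.png'),(400,400)),cv2.resize(cv2.imread('pics/s1.png'),(400,400))]))"
```

```text
(array([-284.9, -519.4,  314. ]), array([-0.3, -1. , -0.4]), 1.94)
(array([-89.6,  -1.9, 240. ]), array([-0.4, -0. ,  0.1]), 3.96)
(array([-89.2,  -0.3, 145.7]), array([-0.7,  0.7, -0.4]), 4.58)
True (array([-6.290e+01,  1.000e-01,  1.472e+02]), array([-1.3,  0.1,  5.5]), 5.12)
[([215.1, 186.4, 10.9, 28.0], 0.52), ([316.6, 230.2, 84.5, 87.7], 0.47), ([308.5, 204.4, 10.7, 24.9], 0.45)] (array([-6.350e+01,  1.000e-01,  1.471e+02]), array([-0.3, -0.1,  5.2]), 5.28)
```

View pics/c1.png

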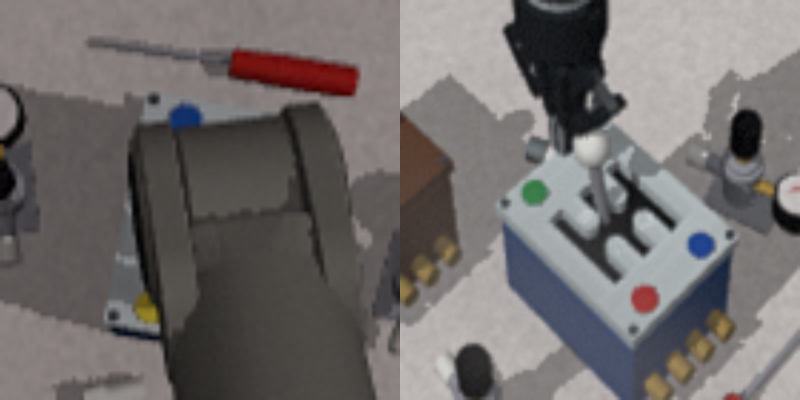

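The scene view shows the fingers at the −x side of the knob, with the gripper's spread linkage overhanging it. That explains the upward force and the early stop. I'll back off and turn the tool 90°, so the narrow, clean pad edge does the pushing.

```bash
cat >> h.py <<'E'
YD=np.degrees(SEL[2]);OX=[180,0,YD];OY=[180,0,YD+90]
def snap(tag):
    t=vision.grab_frame("top");s=vision.grab_frame("scene")
    cv2.imwrite(f"pics/{tag}.png",np.hstack([cv2.resize(t[130:230,280:380],(400,400)),cv2.resize(s[150:270,240:380],(400,400))])[...,::-1])
E
python3 - <<'E'
from h import *
robot.line_to(W(-90,0,150),velocity=.15);print(S())
robot.move_to(W(-90,0,158),OX);print(S())
for x in(-60,-45,-29):
    h=robot.line_to(W(x,0,158),velocity=.05,f_stop=15);print(h,S())
    if h:break
snap("c2")
E
```

```text
(array([-89.4,   0. , 150.3]), array([ 1.5, -0.1, -0.4]), 5.58)
(array([-89.7,   0. , 157.8]), array([-0.1, -0.7,  0.2]), 6.92)
False (array([-6.020e+01,  1.000e-01,  1.579e+02]), array([-0.8, -0.2,  1.5]), 7.67)
False (array([-44.6,  -0. , 157.9]), array([-0.3,  0.4, -0.7]), 8.12)
False (array([-28.4,  -0. , 157.9]), array([-0.1, -0.3, -0.4]), 8.58)
```

View pics/c2.png

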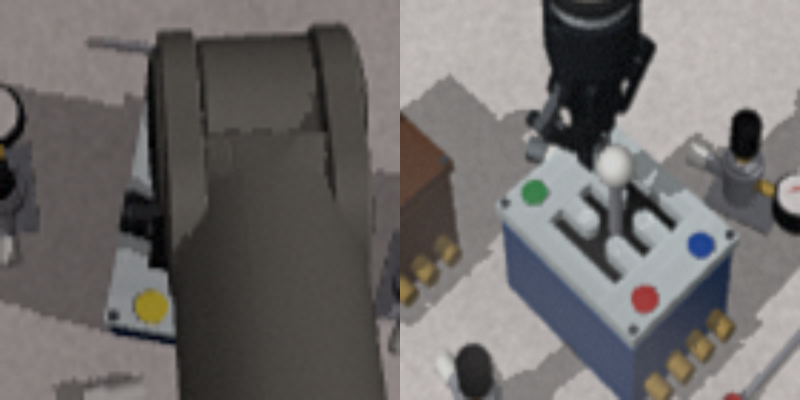

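The knob has moved forward to about scene pixel (314.9, 199.2). I'll fit the lever angle from that.

```bash
python3 - <<'E'
from h import *
im=cv2.imread("pics/c2.png")[:,400:]
g=im.min(2).astype(int);m=(g[130:200,185:245]>130);ys,xs=np.nonzero(m)
s=im[130:200,185:245].astype(int)
print(len(xs),xs.min()+185,xs.max()+185,ys.min()+130,ys.max()+130)
for uv in([314.9,199.2],):
    a,k,f=knob_fit({"scene":np.array(uv)},SEL);print(a.round(3),k.round(4),f.round(2))
for al in(-.08,-.04,0,.04,.08):
    n=np.array([np.tan(al),0,1]);n/=np.linalg.norm(n);p=165*n;w=np.array(W(p[0],0,p[2]+15));w[2]-=robot.tip_reach
    print(al,proj("scene",w).round(1))
print(robot.current_finger_gap())
E
```

```text
2240 185 244 130 199
[ 0.004 -0.01 ] [ 0.5591 -0.0691  0.18  ] [0. 0.]
-0.08 [311.3 195.7]
-0.04 [313.3 197.2]
0 [315.2 198.7]
0.04 [317.2 200.2]
0.08 [319.2 201.9]
0.0009235082200504421
```

```bash
python3 - <<'E'
from h import *
robot.line_to(W(-70,0,158),velocity=.2)
robot.move_to(W(-60,65,156),OY);print(S())
robot.line_to(W(0,60,156),velocity=.15);print(S())
for y in(25,10,-5,-18,-30):
    h=robot.line_to(W(0,y,156-(30-y)*.1),velocity=.05,f_stop=12);print(h,S())
    if h:break
robot.line_to(W(0,S()[0][1]+15,152),velocity=.15)
snap("c3")
E
```

```text
(array([-59.6,  64.7, 155.9]), array([0.4, 0.2, 0.9]), 10.26)
(array([ -0.7,  60.2, 155.6]), array([-0.1,  0.2, -0.5]), 10.81)
False (array([-1.000e-01,  2.510e+01,  1.555e+02]), array([0. , 0.5, 0.9]), 11.66)
False (array([ -0. ,   9.1, 153.8]), array([ 0.7,  0.3, -1. ]), 12.11)
False (array([-1.000e-01, -6.000e+00,  1.523e+02]), array([ 0. , -0.5, -0.6]), 12.56)
False (array([-1.00e-01, -1.89e+01,  1.51e+02]), array([-0.4,  0.3, -0.1]), 12.97)
False (array([-1.000e-01, -2.910e+01,  1.499e+02]), array([ 0.5,  2.9, -1.1]), 13.36)
```

View pics/c3.png

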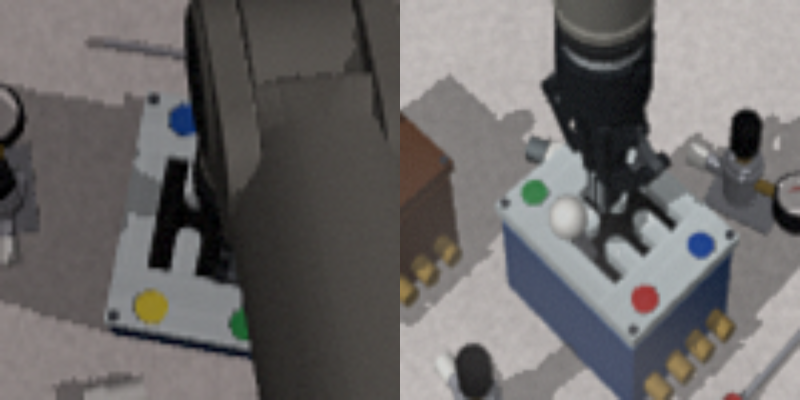

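The knob now sits over the −y slots, at about scene pixel (299, 215). Next I go round to the +x side and push it home toward green.

```bash
python3 - <<'E'
from h import *
print(knob_fit({"scene":np.array([299.2,214.8])},SEL)[0].round(3))
robot.line_to(W(0,40,156),velocity=.2)
robot.line_to(W(65,30,156),velocity=.2)
robot.move_to(W(65,-53,150),OX);print(S())
for x in(25,10,-5,-18,-34):
    h=robot.line_to(W(x,-53,150-(25-x)*.1),velocity=.05,f_stop=12);print(h,S())
    if h:break
robot.line_to(W(S()[0][0]+15,-53,150),velocity=.15)
snap("c4")
E
```

```text
[ 0.017 -0.341]
(array([ 64.6, -52.3, 150.2]), array([-0.1, -1.1, -0.2]), 15.8)
False (array([ 25.3, -53.1, 150.1]), array([ 1.1, -0. , -0.7]), 16.75)
False (array([  9.3, -53. , 148.4]), array([ 0.6, -0.4,  0.3]), 17.2)
False (array([ -5.9, -52.9, 146.8]), array([ 0.6, -0.3, -0.1]), 17.65)
False (array([-19.1, -52.7, 145.1]), array([1.3, 1. , 0.5]), 18.06)
True (array([-27.3, -52.2, 144.5]), array([ 2.7, -1.8,  0.4]), 18.38)
```

View pics/c4.png

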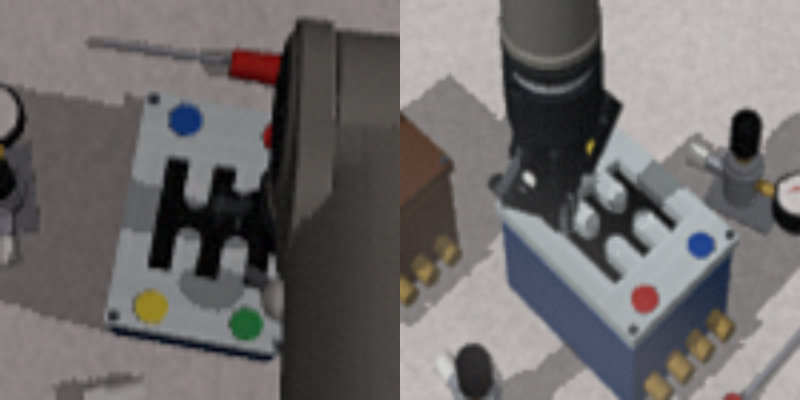

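The tool stopped at x = −27.3 mm, where the end stop was expected. I'll back off, rise clear and check.

```bash
python3 - <<'E'
from h import *
robot.line_to(W(40,-53,152),velocity=.2)
robot.line_to(W(40,-53,300),velocity=.25)
robot.line_to(W(-100,-240,300),velocity=.3)
snap("c5");print(S())
im=cv2.imread("pics/c5.png");cv2.imwrite("pics/c5.png",im)
E
```

```text
(array([ -98.8, -237.4,  299.5]), array([0.3, 0.8, 0. ]), 20.92)
```

View pics/c5.png

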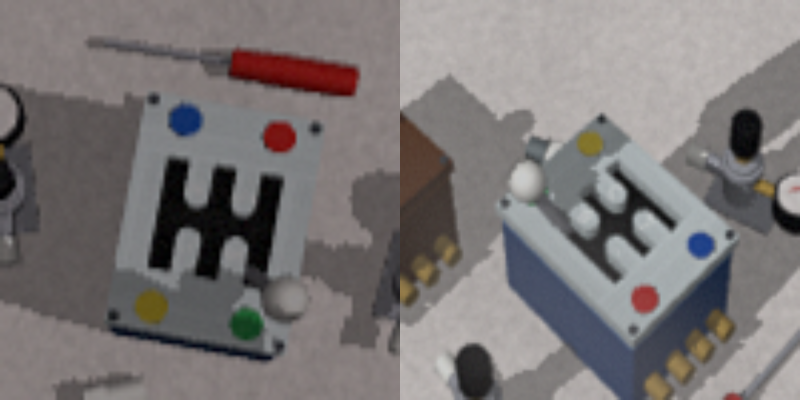

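```bash
python3 - <<'E'
from h import *
a,k,f=knob_fit({"top":np.array([351.3,204.2]),"scene":np.array([284.7,204.5])},SEL)
d=k-np.array([SEL[0],SEL[1],.015]);n=np.array([SEL[0],SEL[1]])+d[:2]*100/165
print(a.round(3),k.round(4),f.round(1),np.linalg.norm(n-np.array(W(-68,-34,0))[:2]))
E
```

```text
[-0.33  -0.354] [ 0.4987 -0.1108  0.1624] [ 0.1 -0.5 -0.5 -0.4] 0.037434080501210124
```

The lever is home: the neck is about 37 mm from green, and the end stop was felt. I'm handing in.

```bash
python3 -c "
from station import workorder
print(workorder.close_job())"
```

```text
the job is handed in; nothing more can be done
None
```

The lever is home in the green slot (neck measured about 37 mm from the green disc, limit 42 mm), pushed only from outside with the fingers shut; the job was handed in about 21 s into the 45 s with the arm clear, and no verdict came back.

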